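# Index the bottle carousel by one station

### The arm

A 6-joint arm with a two-finger parallel gripper is mounted at the origin on a cart in front of the work surface, level with it; the furniture and walls round the work are solid. World frame = base frame: x ahead of the robot, y to its left, z up, the work surface at z = 0. Lengths are in mm, angles in rad, forces in N, time in s.
With the tool pointing down it reaches from about 275 to 975 mm from the base axis. Payload 8.4 kg.
Tool frame: the origin (TCP) lies at the very end of the fingers, on their centre line; the grasp point (between the pads) lies 19 mm behind it; z points along the fingers, y is the line along which they close (so a half turn about z gives the same grasp; the last joint's range is limited). The gripper opens to 92 mm and grips with 3 to 60 N. Pads are 20 mm wide; open, the fingers measure 128 mm over their backs; the gripper's body (75 mm by 189 mm) begins 69 mm behind the grasp point.
Start: joints at [1.201, 0.353, 1.633, -0, 1.155, -0.002], TCP at [224.726, 583.203, 214.583] pointing down, gripper open.
Joint ranges: [-2.63, 2.63], [-0.92, 2.1], [0.06, 2.66], [-1.3, 4.44], [0, 2.69], [-3.02, 3.02]. Speed limits (rad/s): [2.22, 2.22, 2.79, 3.14, 3.14, 3.14].

### API

Orientations are given as [roll, pitch, yaw] about the fixed x, y, z axes, in that order (R = Rz(yaw) Ry(pitch) Rx(roll)).
In Python, from cell import r gives the robot as it stands. The module is installed in compiled form; this text tells all that it offers.
- The arm moves only by the shell command python3 -m pendant 'ROWS' [FORCE]. ROWS is JSON, a list of rows, each a list of 7 numbers: the shift along the tool's x, y, z scaled (see below), then the turn, a rotation vector about the tool's x, y, z scaled (see below), then the closure, from -1 (fully open) to 1 (shut). In form: [[dx, dy, dz, wx, wy, wz, claw], ...]. A call has exactly 8 rows; each row is the pose to reach, as a shift and turn from the pose commanded when the call began, along the tool's axes at that moment, turning the shorter way round; what a row does not reach only later rows make up. The controller multiplies each number of a shift by 200 mm and each number of a turn by 180 degrees. A row lasts 1/12 s, in which the tool goes at most 41.7 mm and 7.16 degrees, less where a joint would pass 70% of its speed; a pose out of reach is approached as far as the arm can. A call with a number of a shift or a turn outside -1 to 1 is refused whole. A call with a gripper value outside its range is refused whole. The fingers move at their own pace and stop on an object; FORCE is the grip in N (left out, the last holds). Time passes only in rows, so rows that repeat a pose let the fingers close, or fill a call up. It gives the time, the measured TCP pose, the force, the opening and the grip force at its end, in the units of the state.
- r.read_state(): the state, without advancing time (a new reading comes with each control period).
- r.capture(name): name is "scene" or "top" or "wrist"; returns the picture (400x640x3 uint8, red, green, blue); there is no depth.
- r.get_calibration(name): a dict with "fx", "fy", "cx", "cy" (pixels), "rvec" (rotation vector, rad) and "tvec" (3), from world to camera coordinates, as OpenCV has them. Camera axes: x right, y down, z forward; pixel columns grow to the right and rows downward; lengths in mm; the calibration is good to about 2 mm. A picture is of the moment at which its call begins: read the wrist's pose just before it. get_calibration takes no time and is no camera call; for the wrist camera it gives the pose at the moment of the call.
- r.hand_in(): hands the job in; it is judged then, once.
The state is a dict: "time": time; "joints": joint angles; "qd": joint speeds; "tau": joint torques, N m; "ee_pos": TCP position; "orientation": TCP orientation; "contact_force": force on the tool from outside, world axes, zero at the start; "moment": the same for the moment, N m; "finger_gap": finger opening in mm; "finger_force": force on a finger pad.
Only numpy, scipy, OpenCV 4.12 (cv2) and the standard library are available. Lean on these libraries where they do the work, as an engineer would, in place of code of your own. Each camera call takes 0.05 s, during which the arm holds its last target. There are 200 camera calls.

### The job

Bring the next open bottle under the filling nozzle: push the hand wheel round by its upright handle through exactly one turn, clockwise as seen from above, so that the handle stands at the fixed pointer again. Only push the handle with the fingers and do not grip it; do not touch the bottles or the turntable they stand on, and leave everything else on the worktop where it is. Then take the hand away.

Things in the scene. Friction and masses are not known exactly. Their poses are not given: they have to be found in the camera images.
- indexer: bottle indexer fixed on the worktop: base plate 150 x 325 x 12 mm; white gear box 112 x 112, 64 high, under the hand wheel; on its own -y side (right) the turntable, axis at own (0, -160 mm), and in front of that (own -x) a steel post 172 high with the nozzle. Origin on the worktop under the wheel's axis, z up; the fixed pointer is on its own -x side, towards the robot
- wheel (a joint): turn of the hand wheel, rad: 0 at the start (handle at the pointer), grows clockwise from above; 6.283 after one turn. At q the handle lies in the indexer's frame at 58 mm x (-cos q, sin q). No stop or detent; friction 0.12 N m (2 to 4 N at the handle); stays where it is left. One turn moves the turntable by 60 degrees counter-clockwise
- hub (a point): point on the hand wheel's vertical axis, on top of the hub, 96 mm above the worktop. Spoked dark steel wheel with rim of 58 mm radius to its middle, rim 12 mm thick, rim top 90 mm above the worktop, three spokes
- handle (a point): middle of the upright black handle on the wheel's rim, over the end of one spoke: 58 mm from the axis, this point 116 mm above the worktop; the handle is oval, 18 mm along the rim and 14 mm across, and stands free from 90 to 142 mm above the worktop
- pointer (a point): top of the fixed pointer, a dark steel upright finger 10 x 6 mm, 83 mm from the wheel's axis on the robot's side, its top 98 mm above the worktop; the handle passes 13 mm clear inside it
- station (a point): place under the filling nozzle, on the turntable's top face, 45 mm above the worktop; the nozzle's tip is 82 mm above it
- carousel: round aluminium turntable, 170 mm across, top face 45 mm above the worktop, with six places each fenced by four 20 mm pins, centred 58 mm from its axis; carries the six bottles. Origin on its axis at worktop level
- bottle_0: small open amber glass bottle, 33 mm across, 72 mm high, loose on the turntable; origin at the centre of its underside; stands under the nozzle at the start
- bottle_1: small open amber glass bottle, 33 mm across, 72 mm high, loose on the turntable; origin at the centre of its underside; the next one: at the start 60 degrees before the nozzle, on the hand wheel's side
- bottle_2: small open amber glass bottle, 33 mm across, 72 mm high, loose on the turntable; origin at the centre of its underside; one of the others
- bottle_3: small open amber glass bottle, 33 mm across, 72 mm high, loose on the turntable; origin at the centre of its underside; one of the others
- bottle_4: small open amber glass bottle, 33 mm across, 72 mm high, loose on the turntable; origin at the centre of its underside; one of the others
- bottle_5: small open amber glass bottle, 33 mm across, 72 mm high, loose on the turntable; origin at the centre of its underside; one of the others
- jar: white plastic jar with screw lid, 52 mm across, 82 mm high, bystander left of the wheel; origin at its underside
- filled_0: amber dropper bottle, 33 mm across, 104 mm high, bystander; origin at its underside
- filled_1: amber dropper bottle, 33 mm across, 104 mm high, bystander; origin at its underside
- eraser: eraser 19 x 42 x 11 mm, bystander; origin at its underside
- cap_a: white bottle cap 23 mm across, 14 mm high, bystander; origin at its underside
- beaker: glass beaker 55 mm across, 62 mm high, bystander; origin at its underside
Things that resemble listed ones, but are neither listed nor needed, are in the scene too. Leave any purple or red look-alike of the bottle_3 alone.

How it is judged:
By the outcome, as a careful person would: the job done as asked, in the order asked, and still so for the second after the job is handed in, with the robot touching nothing.
It also fails if it takes over 67 s, if anything falls off the work surface, if the arm or the gripper's body presses on something with over 40 N, if the wrist force passes 120 N, or if a joint passes its speed limit or range.

## Working session

There is one attempt and no reset: what is moved stays moved. The work goes in short steps, Python scripts to look and compute and a shell command to move; the robot and the scene stay as the last step left them, time stands still between calls to the robot, and variables do not carry over. Pictures are saved under pics/ and viewed, at most 10 in all, crops included, and the job is handed in when it is done.

```bash
mkdir -p pics
python3 - <<'E'
from cell import r
import cv2
for n in("scene","top"):
    cv2.imwrite(f"pics/{n}0.png",r.capture(n)[:,:,::-1]); print(r.get_calibration(n))
print(r.read_state())
E
```

```text
{'fx': 463.55853971372966, 'fy': 463.55853971372966, 'cx': 313.97001723263827, 'cy': 199.99200701372473, 'rvec': array([ 2.1558715 , -0.79256223,  0.38096603]), 'tvec': array([-485.13249376,  240.32846471, 1548.33941109])}
{'fx': 398.31468872473886, 'fy': 398.31468872473886, 'cx': 322.80373233154205, 'cy': 201.15486134992636, 'rvec': array([ 2.21968177, -2.17822198,  0.1042657 ]), 'tvec': array([-138.85237662,  516.33396815, 1252.40762591])}
{'time': 0.1, 'joints': array([ 1.20057185e+00,  3.53585254e-01,  1.63403610e+00, -4.93571039e-06,
        1.15523648e+00, -2.40167373e-03]), 'qd': array([ 8.98448694e-04, -1.92212860e-03, -3.93391660e-03, -1.26639076e-04,
       -9.13908581e-06, -1.85730855e-03]), 'tau': array([-5.99080267e-04, -5.94904733e+01, -3.34932876e+01,  6.98949234e-02,
        1.82693114e-02, -7.04263903e-05]), 'ee_pos': array([224.58106773, 582.77725568, 213.94493144]), 'orientation': array([-3.14032747e+00,  1.47454769e-06,  2.77377184e+00]), 'contact_force': array([-0.31731286, -0.19383779,  0.82227936]), 'moment': array([-0.01982862,  0.00312316,  0.02196811]), 'finger_force': 0.0, 'finger_gap': 91.78023384613707}
```

View pics/top0.png

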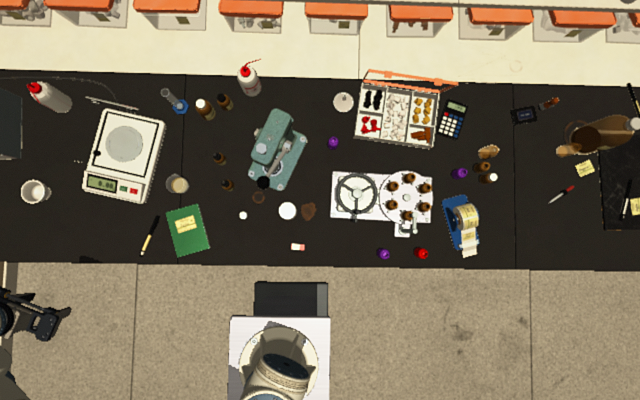

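View pics/scene0.png

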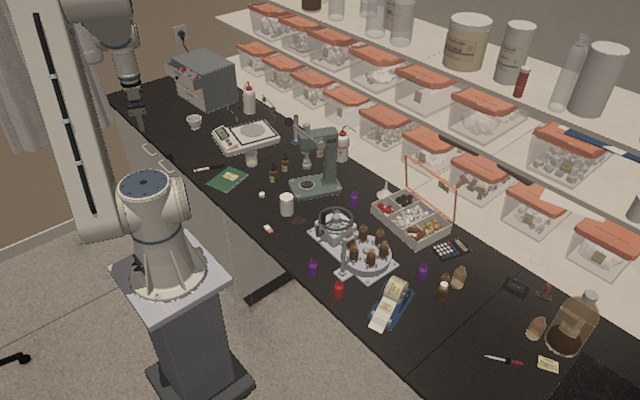

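Run:
```python
from cell import r
import cv2,numpy as np
t=cv2.imread("pics/top0.png")[160:270,320:440]; s=cv2.imread("pics/scene0.png")[195:285,300:405]
t=cv2.resize(t,None,fx=5,fy=5,interpolation=cv2.INTER_CUBIC);s=cv2.resize(s,None,fx=6,fy=6,interpolation=cv2.INTER_CUBIC)
cv2.imwrite("pics/t1.png",t);cv2.imwrite("pics/s1.png",s)
for n in("scene","top"):
    k=r.get_calibration(n);K=np.array([[k['fx'],0,k['cx']],[0,k['fy'],k['cy']],[0,0,1]])
    p=np.array([[0,0,0],[224,583,214],[400,0,0],[400,-300,0],[600,0,0.]])
    print(cv2.projectPoints(p,k['rvec'],k['tvec'],K,None)[0][:,0].round())
```

```text
[[169. 272.]
 [141. 125.]
 [266. 220.]
 [318. 265.]
 [307. 198.]]
[[279. 365.]
 [ 50. 303.]
 [282. 238.]
 [375. 239.]
 [283. 176.]]
```

View pics/t1.png

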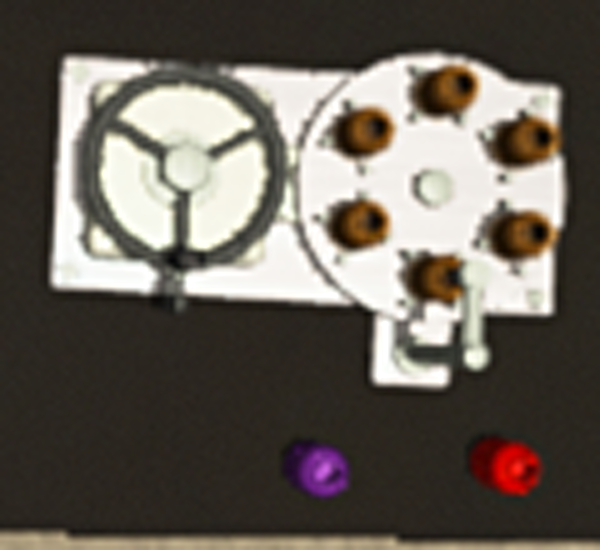

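View pics/s1.png

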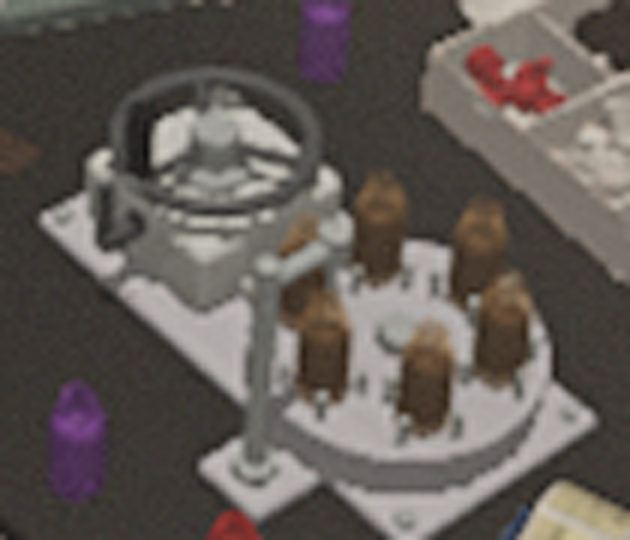

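```bash
cat > h.py <<'E'
from cell import r
import cv2,numpy as np
from scipy.optimize import least_squares
def K(k): return np.array([[k['fx'],0,k['cx']],[0,k['fy'],k['cy']],[0,0,1]])
def proj(n,p,k=None):
    k=k or r.get_calibration(n); return cv2.projectPoints(np.array(p,float),k['rvec'],k['tvec'],K(k),None)[0][:,0]
def w(P,o):
    c,s=np.cos(P[2]),np.sin(P[2]); o=np.array(o,float); return np.c_[P[0]+c*o[:,0]-s*o[:,1],P[1]+s*o[:,0]+c*o[:,1],o[:,2]]
E
python3 - <<'E'
from h import *
T=np.array([[185,166],[65,57],[52,288],[560,88],[553,314],[178,300]])/5+[320,160]-.4
S=np.array([[218,130],[42,218],[595,415]])/6+[300,195]-.4
kt,ks=r.get_calibration("top"),r.get_calibration("scene")
def f(P):
    y0=P[3]; o=[[0,0,96],[75,y0,12],[-75,y0,12],[75,y0-325,12],[-75,y0-325,12],[-83,0,98]]
    a=(proj("",w(P,o),kt)-T); b=(proj("",w(P,[o[0],o[2],o[4]]),ks)-S); b[2]=0; b[1]*=1
    return np.r_[a.ravel(),b.ravel()]
s=least_squares(f,[550,-230,0,75],x_scale=[100,100,.1,50],loss='soft_l1');print(s.x,s.fun.reshape(-1,2).round(2))
P=s.x
print("handle",w(P,[[-58,0,116]]))
print("plate far corner/near in scene",(proj("",w(P,[[75,P[3]-325,12],[-75,P[3]-325,12],[-58,0,90],[-58,0,142],[-83,0,98]]),ks)-[300,195])*6)
print("top",(proj("",w(P,[[-58,0,90],[-58,0,142],[-83,0,98],[0,-160,45],[-58,-160,45]]),kt)-[320,160])*5)
print(r.read_state()['time'])
E
```

```text
[ 5.41292544e+02 -2.28939646e+02 -3.94251562e-02  7.33028967e+01] [[ 0.15 -0.15]
 [-0.16 -0.46]
 [-0.16 -0.3 ]
 [ 0.59 -0.58]
 [ 0.21  0.36]
 [ 0.2   0.57]
 [-0.4  -0.37]
 [-0.69 -0.06]
 [ 0.    0.  ]]
handle [[ 483.33761456 -226.65357882  116.        ]]
plate far corner/near in scene [[598.74623772 417.97937222]
 [404.48201379 546.48073976]
 [136.0661978  174.34820431]
 [137.94193838 106.74993015]
 [102.34306008 182.39279301]]
top [[177.70678154 259.71522123]
 [187.50829954 256.00170788]
 [177.00677428 300.84406583]
 [427.75489446 185.60549303]
 [423.79751066 277.55778332]]
0.1
```

```bash
python3 -m pendant '[[-0.09,-0.11,-0.05,0,0,0,1],[-0.22,-0.28,-0.1,0,0,0,1],[-0.35,-0.45,-0.15,0,0,0,1],[-0.48,-0.62,-0.2,0,0,0,1],[-0.61,-0.78,-0.25,0,0,0,1],[-0.7,-0.9,-0.3,0,0,0,1],[-0.77,-0.98,-0.33,0,0,0,1],[-0.77,-1,-0.33,0,0,0,1]]' 5
python3 -m pendant '[[-0.09,-0.11,0,0,0,0,1],[-0.22,-0.28,0,0,0,0,1],[-0.35,-0.45,0,0,0,0,1],[-0.48,-0.62,0,0,0,0,1],[-0.61,-0.78,0,0,0,0,1],[-0.7,-0.9,0,0,0,0,1],[-0.77,-0.98,0,0,0,0,1],[-0.77,-1,0,0,0,0,1]]' 
python3 -m pendant '[[-0.09,-0.11,0,0,0,-0.02,1],[-0.22,-0.28,0,0,0,-0.04,1],[-0.35,-0.45,0,0,0,-0.06,1],[-0.48,-0.62,0,0,0,-0.08,1],[-0.61,-0.78,0,0,0,-0.1,1],[-0.7,-0.9,0,0,0,-0.104,1],[-0.77,-0.98,0,0,0,-0.104,1],[-0.77,-1,0,0,0,-0.104,1]]'
```

```text
time: 0.77
ee_pos: [297.7, 338.7, 281.8]
orientation: [3.14, 0.001, 2.771]
contact_force: [-0.5, 0.4, 0.3]
finger_gap: 40.7
finger_force: 0.0
time: 1.43
ee_pos: [369.3, 97.3, 280.3]
orientation: [-3.141, 0.0, 2.771]
contact_force: [-1.3, 1.0, -0.6]
finger_gap: 0.5
finger_force: 0.0
time: 2.1
ee_pos: [441.7, -144.4, 280.0]
orientation: [-3.142, -0.0, 3.098]
contact_force: [0.1, 1.2, 0.3]
finger_gap: 0.6
finger_force: 0.0
```

```bash
python3 -m pendant '[[-0.05,-0.1,0,0,0,0,1],[-0.1,-0.25,0,0,0,0,1],[-0.15,-0.4,0,0,0,0,1],[-0.22,-0.52,0,0,0,0,1],[-0.227,-0.6,0,0,0,0,1],[-0.227,-0.62,0,0,0,0,1],[-0.227,-0.62,0,0,0,0,1],[-0.227,-0.62,0,0,0,0,1]]'
python3 - <<'E'
from h import *
k=r.get_calibration("wrist");im=r.capture("wrist")
cv2.imwrite("pics/w0.png",im[:,:,::-1]);np.save("k.npy",k,allow_pickle=True)
P=[541.3,-228.9,-.0394]
R=cv2.Rodrigues(k['rvec'])[0];print("cam",-R.T@k['tvec'])
print(r.read_state()['ee_pos'],proj("",w(P,[[0,0,96],[-58,0,142],[-83,0,98]]),k).round(1))
E
```

```text
time: 2.77
ee_pos: [480.3, -266.7, 280.2]
orientation: [3.14, -0.001, 3.101]
contact_force: [-0.7, 0.5, -0.6]
finger_gap: 0.6
finger_force: 0.0
cam [ 414.39143698 -264.63955283  450.31494687]
[ 480.24105928 -266.67663151  280.41456124] [[356.9 231.6]
 [364.  187.1]
 [359.1 153.1]]
```

View pics/w0.png

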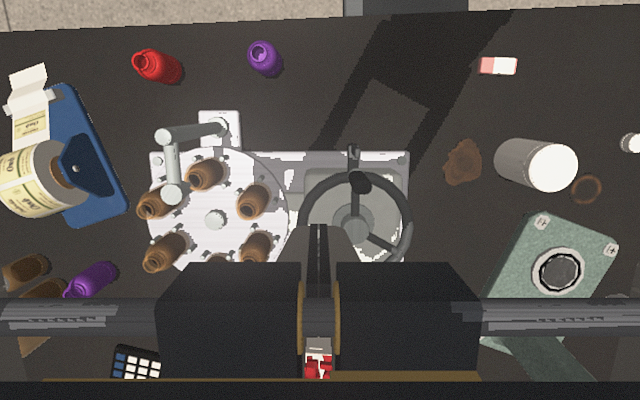

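Run:
```python
from h import *
k=np.load("k.npy",allow_pickle=True).item(); W=np.array([[356,228],[360,183],[353,148]])
f=lambda P:(proj("",w([*P,-.0394],[[0,0,97],[-58,0,142],[-83,0,98]]),k)-W).ravel()
s=least_squares(f,[541,-229.]);print(s.x,s.fun)
im=cv2.imread("pics/w0.png")[120:270,280:440];cv2.imwrite("pics/w0c.png",cv2.resize(im,None,fx=4,fy=4,interpolation=cv2.INTER_CUBIC))
# wall/microscope: rays at right-edge points in scene & top
kt=r.get_calibration("top")
R=cv2.Rodrigues(kt['rvec'])[0];C=-R.T@kt['tvec']
for u in[(306,122),(300,160),(276,186)]:
  d=R.T@np.linalg.inv(K(kt))@[*u,1]
  print(u,[(C+d*(z-C[2])/d[2]).round() for z in(0,100,250)])
```

```text
[ 536.80410157 -232.46792144] [-2.45437543  0.02620566 -0.10951666 -0.6500259   2.44145482  0.68919171]
(306, 122) [array([780., -70.,   0.]), array([753., -72., 100.]), array([712., -75., 250.])]
(300, 160) [array([653., -53.,   0.]), array([636., -56., 100.]), array([610., -61., 250.])]
(276, 186) [array([566.,  23.,   0.]), array([556.,  14., 100.]), array([540.,  -0., 250.])]
```

View pics/w0c.png

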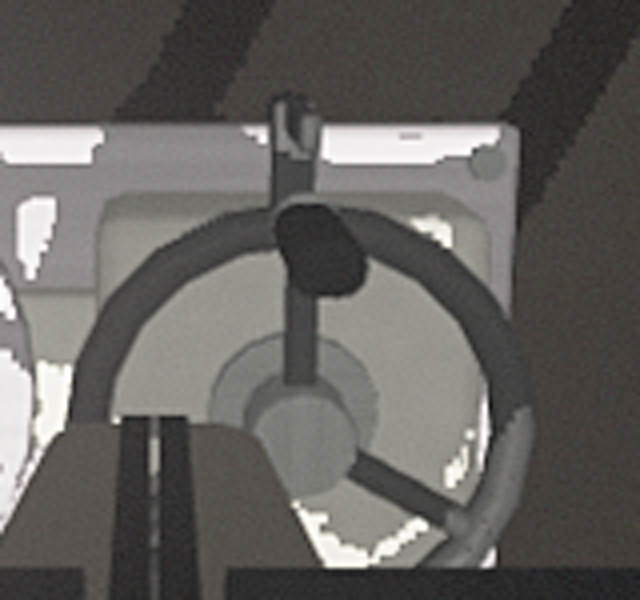

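```bash
python3 -m pendant '[[0,0,0.1,0,0,0,1],[0,0,0.25,0,0,0,1],[0,0,0.4,0,0,0,1],[0,0,0.55,0,0,0,1],[0,0,0.68,0,0,0,1],[0,0,0.77,0,0,0,1],[0,0,0.8,0,0,0,1],[0,0,0.8,0,0,0,1]]'
python3 -m pendant '[[0,0.01,0,0,0,0,1],[0,0.02,0,0,0,0,1],[0,0.03,0,0,0,0,1],[0,0.04,0,0,0,0,1],[0,0.05,0,0,0,0,1],[0,0.06,0,0,0,0,1],[0,0.065,0,0,0,0,1],[0,0.065,0,0,0,0,1]]'
python3 - <<'E'
from h import *
c=r.capture("wrist"); cv2.imwrite("pics/w1.png",c[:,:,::-1]); s=r.read_state();print(s['contact_force'],s['ee_pos'])
p=np.array([58,-22.])
for i in range(1,9):
    a=np.radians(45/8*i);print((np.array([[np.cos(a),-np.sin(a)],[np.sin(a),np.cos(a)]])@p-p)/200,a/np.pi)
E
```

```text
time: 3.48
ee_pos: [479.5, -267.0, 119.5]
orientation: [3.14, -0.002, 3.101]
contact_force: [-0.0, -0.3, 0.1]
finger_gap: 0.5
finger_force: 0.0
time: 4.15
ee_pos: [480.9, -255.3, 120.7]
orientation: [3.142, 0.0, 3.101]
contact_force: [-0.5, -0.8, 0.0]
finger_gap: 0.4
finger_force: 0.0
[0.72681183 0.09363574 0.59860807] [ 480.90940061 -255.47004446  120.62652724]
[0.00938546 0.02895465] 0.03125
[0.01588767 0.05868981] 0.0625
[0.01944401 0.08891912] 0.09375
[0.02002024 0.11935145] 0.125
[0.01761081 0.14969371] 0.15625
[0.01223891 0.17965371] 0.1875
[0.00395629 0.2089429 ] 0.21875
[-0.00715729  0.23727922] 0.25
```

View pics/w1.png

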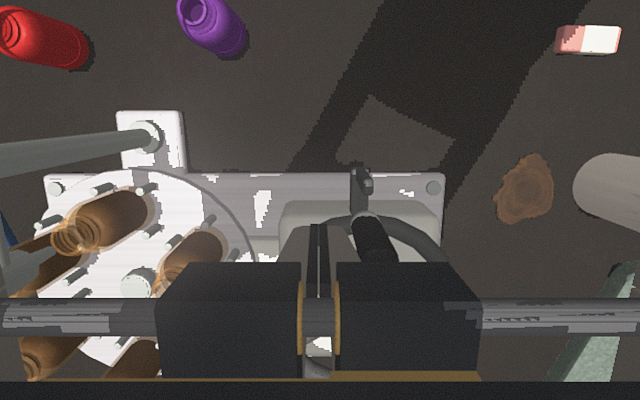

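```bash
python3 -m pendant '[[0,0.017,0,0,0,0,1],[0,0.034,0,0,0,0,1],[0.0094,0.063,0,0,0,0.0313,1],[0.0159,0.0927,0,0,0,0.0625,1],[0.0194,0.1229,0,0,0,0.0938,1],[0.02,0.1534,0,0,0,0.125,1],[0.0176,0.1837,0,0,0,0.1563,1],[0.0122,0.2137,0,0,0,0.1875,1]]'
python3 - <<'E'
from h import *
c=r.capture("wrist"); cv2.imwrite("pics/w2.png",c[:,:,::-1]); s=r.read_state();print(s['contact_force'],s['ee_pos'],s['orientation'],s['joints'])
E
```

```text
time: 4.87
ee_pos: [480.1, -212.7, 120.6]
orientation: [-3.141, 0.0, 2.507]
contact_force: [0.2, -2.9, -0.9]
finger_gap: 0.5
finger_force: 1.3
[-0.18507189 -0.14856354  0.84453602] [ 480.28719269 -211.78431422  120.57441673] [ 3.14157799e+00 -2.43696579e-05  2.49966869e+00] [-4.18176567e-01  3.13846004e-01  1.93143423e+00  2.52247616e-05
  8.96332929e-01 -1.34706468e+00]
```

View pics/w2.png

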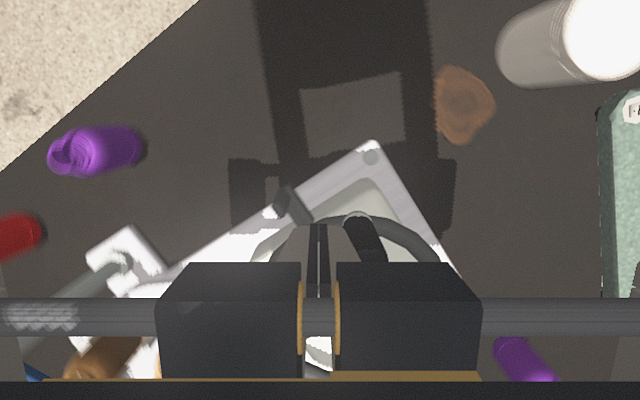

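```bash
for i in 1; do
python3 -m pendant '[[0.0094,0.029,0,0,0,0.0313,1],[0.0159,0.0587,0,0,0,0.0625,1],[0.0194,0.0889,0,0,0,0.0938,1],[0.02,0.1194,0,0,0,0.125,1],[0.0176,0.1497,0,0,0,0.1563,1],[0.0122,0.1797,0,0,0,0.1875,1],[0.004,0.2089,0,0,0,0.2188,1],[-0.0072,0.2373,0,0,0,0.25,1]]'
python3 -m pendant '[[0.0094,0.029,0,0,0,0.0313,1],[0.0159,0.0587,0,0,0,0.0625,1],[0.0194,0.0889,0,0,0,0.0938,1],[0.02,0.1194,0,0,0,0.125,1],[0.0176,0.1497,0,0,0,0.1563,1],[0.0122,0.1797,0,0,0,0.1875,1],[0.004,0.2089,0,0,0,0.2188,1],[-0.0072,0.2373,0,0,0,0.25,1]]'
python3 -m pendant '[[0.0094,0.029,0,0,0,0.0313,1],[0.0159,0.0587,0,0,0,0.0625,1],[0.0194,0.0889,0,0,0,0.0938,1],[0.02,0.1194,0,0,0,0.125,1],[0.0176,0.1497,0,0,0,0.1563,1],[0.0122,0.1797,0,0,0,0.1875,1],[0.004,0.2089,0,0,0,0.2188,1],[-0.0072,0.2373,0,0,0,0.25,1]]'
done
python3 - <<'E'
from h import *
for n in("wrist","top"):
    c=r.capture(n); cv2.imwrite(f"pics/{n}3.png",c[:,:,::-1])
s=r.read_state();print(s['contact_force'],s['ee_pos'],s['orientation'],s['joints'][5])
E
```

```text
time: 5.58
ee_pos: [508.6, -174.8, 120.4]
orientation: [-3.14, -0.001, 1.724]
contact_force: [-3.2, 0.3, 3.4]
finger_gap: 0.5
finger_force: 1.6
time: 6.25
ee_pos: [555.9, -168.3, 120.2]
orientation: [-3.139, -0.0, 0.938]
contact_force: [-1.5, 4.5, -0.8]
finger_gap: 0.8
finger_force: 1.7
time: 6.92
ee_pos: [594.3, -197.7, 120.4]
orientation: [-3.14, -0.0, 0.153]
contact_force: [1.4, 3.9, 0.6]
finger_gap: 0.4
finger_force: 1.6
[-0.7695187   0.1662545   0.46558111] [ 594.2936321  -198.60511945  120.37096918] [-3.14133870e+00 -6.73720362e-05  1.55380145e-01] 1.0901840725344973
```

```bash
python3 -m pendant '[[0,-0.03,0,0,0,0,1],[0,-0.05,0,0,0,0,1],[0,-0.05,-0.08,0,0,0,1],[0,-0.05,-0.18,0,0,0,1],[0,-0.05,-0.27,0,0,0,1],[0,-0.05,-0.3,0,0,-0.03,1],[0,-0.05,-0.3,0,0,-0.065,1],[0,-0.05,-0.3,0,0,-0.1,1]]'
python3 -m pendant '[[0,0,0,0,0,-0.035,1],[0,0,0,0,0,-0.07,1],[0,0,0,0,0,-0.105,1],[0,0,0,0,0,-0.14,1],[0,0,0,0,0,-0.175,1],[0,0,0,0,0,-0.21,1],[0,0,0,0,0,-0.245,1],[0,0,0,0,0,-0.28,1]]'
python3 -m pendant '[[0,0,0,0,0,-0.035,1],[0,0,0,0,0,-0.07,1],[0,0,0,0,0,-0.105,1],[0,0,0,0,0,-0.14,1],[0,0,0,0,0,-0.175,1],[0,0,0,0,0,-0.21,1],[0,0,0,0,0,-0.245,1],[0,0,0,0,0,-0.28,1]]'
python3 -m pendant '[[0,0,0,0,0,-0.035,1],[0,0,0,0,0,-0.07,1],[0,0,0,0,0,-0.105,1],[0,0,0,0,0,-0.14,1],[0,0,0,0,0,-0.175,1],[0,0,0,0,0,-0.21,1],[0,0,0,0,0,-0.245,1],[0,0,0,0,0,-0.28,1]]'
python3 -m pendant '[[0,0,0,0,0,-0.03,1],[0,0,0,0,0,-0.06,1],[0,0,0,0,0,-0.06,1],[0,0,0.1,0,0,-0.06,1],[0,0,0.2,0,0,-0.06,1],[0,0,0.27,0,0,-0.06,1],[0,0,0.3,0,0,-0.06,1],[0,0,0.3,0,0,-0.06,1]]'
```

```text
time: 7.68
ee_pos: [592.4, -188.0, 181.5]
orientation: [3.141, -0.001, 0.478]
contact_force: [0.4, 0.9, -1.4]
finger_gap: 0.3
finger_force: 0.0
time: 8.35
ee_pos: [591.9, -187.9, 180.6]
orientation: [-3.141, -0.0, 1.358]
contact_force: [-0.1, -0.5, -0.1]
finger_gap: 0.8
finger_force: 0.0
time: 9.02
ee_pos: [591.9, -187.9, 180.6]
orientation: [-3.141, -0.0, 2.238]
contact_force: [-0.3, 0.3, -0.7]
finger_gap: 0.4
finger_force: 0.0
time: 9.68
ee_pos: [591.9, -187.9, 180.5]
orientation: [3.142, -0.0, 3.117]
contact_force: [1.4, -0.5, -0.6]
finger_gap: 0.3
finger_force: 0.0
time: 10.35
ee_pos: [591.3, -187.9, 119.2]
orientation: [3.14, -0.002, -2.987]
contact_force: [-0.3, 0.0, -0.7]
finger_gap: 0.4
finger_force: 0.0
```

```bash
python3 -m pendant '[[0,-0.025,0,0,0,0,1],[0,-0.05,0,0,0,0,1],[-0.0094,-0.079,0,0,0,0.0313,1],[-0.0159,-0.1087,0,0,0,0.0625,1],[-0.0194,-0.1389,0,0,0,0.0938,1],[-0.02,-0.1694,0,0,0,0.125,1],[-0.0176,-0.1997,0,0,0,0.1563,1],[-0.0122,-0.2297,0,0,0,0.1875,1]]'
python3 -m pendant '[[-0.0094,-0.029,0,0,0,0.0313,1],[-0.0159,-0.0587,0,0,0,0.0625,1],[-0.0194,-0.0889,0,0,0,0.0938,1],[-0.02,-0.1194,0,0,0,0.125,1],[-0.0176,-0.1497,0,0,0,0.1563,1],[-0.0122,-0.1797,0,0,0,0.1875,1],[-0.004,-0.2089,0,0,0,0.2188,1],[0.0072,-0.2373,0,0,0,0.25,1]]'
python3 -m pendant '[[-0.0094,-0.029,0,0,0,0.0313,1],[-0.0159,-0.0587,0,0,0,0.0625,1],[-0.0194,-0.0889,0,0,0,0.0938,1],[-0.02,-0.1194,0,0,0,0.125,1],[-0.0176,-0.1497,0,0,0,0.1563,1],[-0.0122,-0.1797,0,0,0,0.1875,1],[-0.004,-0.2089,0,0,0,0.2188,1],[0.0072,-0.2373,0,0,0,0.25,1]]'
python3 -m pendant '[[-0.0094,-0.029,0,0,0,0.0313,1],[-0.0159,-0.0587,0,0,0,0.0625,1],[-0.0194,-0.0889,0,0,0,0.0938,1],[-0.02,-0.1194,0,0,0,0.125,1],[-0.0176,-0.1497,0,0,0,0.1563,1],[-0.0122,-0.1797,0,0,0,0.1875,1],[-0.004,-0.2089,0,0,0,0.2188,1],[0.0072,-0.2373,0,0,0,0.25,1]]'
python3 - <<'E'
from h import *
a=r.capture("wrist")[150:262,240:440]; k=r.get_calibration("wrist"); t=r.capture("top")[165:245,325:405]
z=lambda i,f:cv2.resize(i[:,:,::-1],None,fx=f,fy=f,interpolation=cv2.INTER_CUBIC)
A=z(a,4)[:448,:800]; cv2.imwrite("pics/w4.png",A); cv2.imwrite("pics/t4.png",z(t,5))
P=[541,-229,-.0394]
for d in(-20,-30,-40):
    q=np.radians(d); print(d,((proj("",w(P,[[-58*np.cos(q),58*np.sin(q),142]]),k)-[240,150])*4).round())
E
```

```text
time: 11.02
ee_pos: [602.8, -234.0, 121.7]
orientation: [3.141, 0.002, 2.702]
contact_force: [0.6, 1.8, -1.6]
finger_gap: 0.9
finger_force: 1.4
time: 11.68
ee_pos: [581.7, -276.7, 121.9]
orientation: [3.139, 0.001, 1.917]
contact_force: [1.6, 2.9, -0.2]
finger_gap: 0.6
finger_force: 1.3
time: 12.35
ee_pos: [536.9, -292.2, 122.1]
orientation: [3.138, -0.0, 1.131]
contact_force: [3.2, 0.1, -0.7]
finger_gap: 0.2
finger_force: 1.3
time: 13.02
ee_pos: [494.4, -271.3, 122.2]
orientation: [3.138, -0.002, 0.346]
contact_force: [1.6, -1.8, -0.7]
finger_gap: 0.4
finger_force: 1.3
-20 [[ 90. 426.]]
-30 [[179. 421.]]
-40 [[265. 402.]]
```

View pics/w4.png

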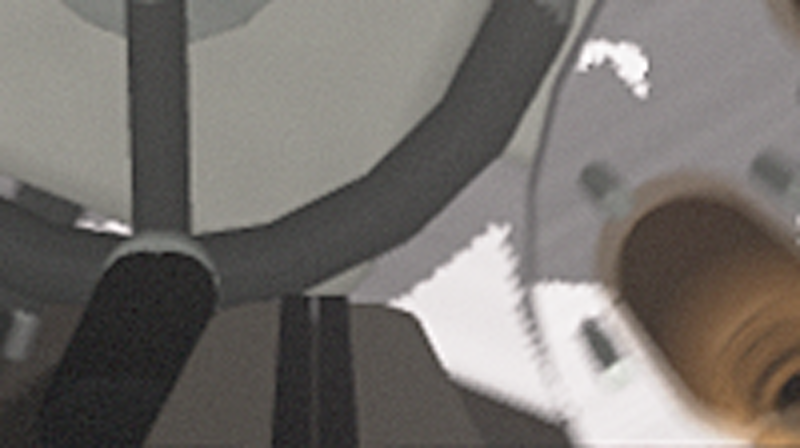

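Run:
```python
from h import *
P=[541,-229,-.0394]
def b(q,z=90,rr=58): return w(P,[[-rr*np.cos(q),rr*np.sin(q),z]])
k0=np.load("k.npy",allow_pickle=True).item(); print("w0 base pred",proj("",b(0),k0),"seen 356.3,175.5")
k=r.get_calibration("wrist")
for d in(-16,-20,-22,-24,-26,-28,-32):
    q=np.radians(d); print(d,[((proj("",b(q,z,rr),k)-[240,150])*4).round() for z,rr in((90,58),(84,45),(84,25))])
```

```text
w0 base pred [[357.52794495 176.10038426]] seen 356.3,175.5
-16 [array([[114., 283.]]), array([[125., 189.]]), array([[136.,  58.]])]
-20 [array([[141., 285.]]), array([[146., 190.]]), array([[148.,  59.]])]
-22 [array([[154., 285.]]), array([[157., 190.]]), array([[154.,  59.]])]
-24 [array([[168., 285.]]), array([[167., 190.]]), array([[160.,  59.]])]
-26 [array([[181., 284.]]), array([[177., 190.]]), array([[165.,  59.]])]
-28 [array([[195., 283.]]), array([[188., 189.]]), array([[171.,  58.]])]
-32 [array([[222., 279.]]), array([[208., 186.]]), array([[183.,  57.]])]
```

```bash
python3 -m pendant '[[-0.0044,-0.0135,0,0,0,0.0146,1],[-0.0088,-0.027,0,0,0,0.0292,1],[-0.0122,-0.041,0,0,0,0.0438,1],[-0.0152,-0.0547,0,0,0,0.0583,1],[-0.019,-0.0829,0,0,0,0.0875,1],[-0.0199,-0.0971,0,0,0,0.1022,1],[-0.0202,-0.1113,0,0,0,0.1167,1],[-0.0202,-0.1113,0,0,0,0.1167,1]]'
python3 -m pendant '[[0,0.03,0,0,0,0,1],[0,0.075,0,0,0,0,1],[0,0.075,-0.1,0,0,0,1],[0,0.075,-0.25,0,0,0,1],[0,0.075,-0.4,0,0,0,1],[0,0.075,-0.6,0,0,0,1],[0,0.075,-0.75,0,0,-0.035,1],[0,0.075,-0.79,0,0,-0.07,1]]'
for i in 1 2 3; do python3 -m pendant '[[0,0,0,0,0,-0.035,1],[0,0,0,0,0,-0.07,1],[0,0,0,0,0,-0.105,1],[0,0,0,0,0,-0.14,1],[0,0,0,0,0,-0.175,1],[0,0,0,0,0,-0.21,1],[0,0,0,0,0,-0.245,1],[0,0,0,0,0,-0.28,1]]'; done
python3 - <<'E'
from h import *
s=r.read_state();R=cv2.Rodrigues(np.array([0,0,0.]))[0]
y=s['orientation'][2];d=np.array([480.3,-266.7,280.2])-s['ee_pos']
tx=np.array([np.cos(y),np.sin(y),0]);ty=np.array([np.sin(y),-np.cos(y),0])
dy=(3.101-y+np.pi)%(2*np.pi)-np.pi
print(y,np.array([tx@d,ty@d,-d[2]])/200,-dy/np.pi,s['joints'][5])
E
```

```text
time: 13.78
ee_pos: [482.4, -251.0, 121.5]
orientation: [3.141, -0.001, -0.014]
contact_force: [-0.3, -1.8, 2.0]
finger_gap: 0.5
finger_force: 0.7
time: 14.45
ee_pos: [483.5, -267.3, 284.2]
orientation: [3.137, -0.006, 0.211]
contact_force: [0.3, -0.9, 0.1]
finger_gap: 0.8
finger_force: 0.0
time: 15.12
ee_pos: [481.4, -266.2, 278.6]
orientation: [-3.141, 0.0, 1.092]
contact_force: [-0.5, -0.5, 1.1]
finger_gap: 0.3
finger_force: 0.0
time: 15.78
ee_pos: [481.4, -266.2, 278.6]
orientation: [-3.141, -0.0, 1.972]
contact_force: [-0.2, 0.3, -0.6]
finger_gap: 0.6
finger_force: 0.0
time: 16.45
ee_pos: [481.5, -266.2, 278.6]
orientation: [3.142, -0.0, 2.851]
contact_force: [-0.3, -0.7, 0.3]
finger_gap: 0.2
finger_force: 0.0
2.851233738395512 [ 0.00480802 -0.00407619 -0.00807412] -0.07950307030387546 -1.7882299199218394
```

```bash
python3 -m pendant '[[0,0,0,0,0,-0.03,1],[0.0048,-0.0041,-0.008,0,0,-0.06,1],[0.0048,-0.0041,-0.008,0,0,-0.0795,1],[0.0048,-0.0041,-0.008,0,0,-0.0795,1],[0.0048,-0.0041,-0.008,0,0,-0.0795,1],[0.0048,-0.0041,-0.008,0,0,-0.0795,1],[0.0048,-0.0041,-0.008,0,0,-0.0795,1],[0.0048,-0.0041,-0.008,0,0,-0.0795,1]]'
python3 - <<'E'
from h import *
k=r.get_calibration("wrist");im=r.capture("wrist")[:,:,::-1]; k0=np.load("k.npy",allow_pickle=True).item()
a=cv2.imread("pics/w0.png");cv2.imwrite("pics/w5.png",im)
for n,i in(("before",a),("after",im)):
    g=cv2.GaussianBlur(i[165:200,340:385],(3,3),0).max(2); m=(g<45).astype(np.uint8)
    nb,l,s,c=cv2.connectedComponentsWithStats(m); j=1+s[1:,4].argmax();print(n,c[j]+[340,165],s[j])
for d in(-8,-4,0,4):
    q=np.radians(d);print(d,[proj("",w([541,-229,-.0394],[[-58*np.cos(q),58*np.sin(q),z]]),kk)[0].round(1) for kk in(k0,k) for z in(125,)])
A=np.vstack([cv2.resize(i[130:235,280:440],None,fx=2.8,fy=2.8,interpolation=cv2.INTER_CUBIC) for i in(a,im)]);cv2.imwrite("pics/w5c.png",A);print(A.shape)
E
```

```text
time: 17.12
ee_pos: [480.3, -265.9, 280.1]
orientation: [3.142, -0.0, 3.093]
contact_force: [-0.2, 0.1, -0.2]
finger_gap: 0.5
finger_force: 0.0
before [358. 172.] [18  7  1  1  1]Traceback (most recent call last):
  File "<stdin>", line 6, in <module>
ValueError: attempt to get argmax of an empty sequence
```

Run:
```python
from h import *
k=r.get_calibration("wrist");im=cv2.imread("pics/w5.png"); k0=np.load("k.npy",allow_pickle=True).item()
a=cv2.imread("pics/w0.png")
print(np.sort(a[175:190,350:372].max(2).ravel())[::40])
for n,i in(("before",a),("after",im)):
  for th in(50,55,60):
    g=cv2.GaussianBlur(i[168:200,335:385],(3,3),0).max(2); m=(g<th).astype(np.uint8)
    nb,l,s,c=cv2.connectedComponentsWithStats(m)
    if nb>1: j=1+s[1:,4].argmax();print(n,th,c[j]+[335,168],s[j])
for d in(-8,-4,0,4):
    q=np.radians(d);print(d,[proj("",w([541,-229,-.0394],[[-58*np.cos(q),58*np.sin(q),z]]),kk)[0].round(1) for kk in(k0,k) for z in(125,)])
A=np.vstack([cv2.resize(i[130:235,280:440],None,fx=2.8,fy=2.8,interpolation=cv2.INTER_CUBIC) for i in(a,im)]);cv2.imwrite("pics/w5c.png",A)
```

```text
[35 47 49 51 52 53 55 58 97]
before 50 [356.96 176.26] [ 15   4  18  13 100]
before 55 [359.5070028  182.21848739] [ 14   4  22  22 357]
before 60 [359.43421053 182.31315789] [ 14   3  22  23 380]
after 50 [355.90434783 176.46086957] [ 14   4  18  17 115]
after 55 [358.56609195 181.78735632] [ 13   3  22  22 348]
after 60 [358.55526316 181.83684211] [ 13   3  22  23 380]
-8 [array([352.9, 183.6]), array([352.3, 183.2])]
-4 [array([357.2, 183.1]), array([356.6, 182.7])]
0 [array([361.6, 183. ]), array([360.9, 182.5])]
4 [array([365.9, 183.1]), array([365.2, 182.6])]
```

View pics/w5c.png

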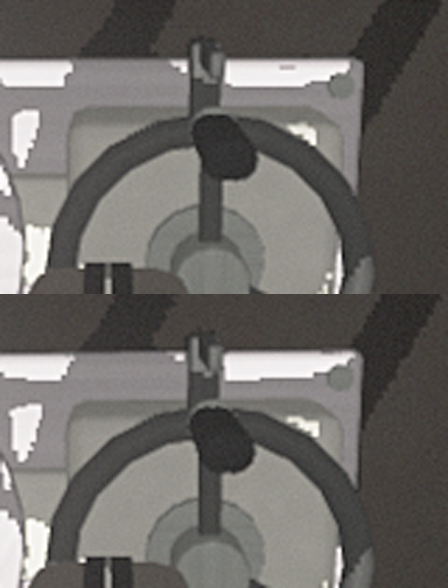

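```bash
python3 -m pendant '[[0,0,-0.1,0,0,0,1],[0.1,0,-0.2,0,0,0,1],[0.25,0.1,-0.3,0,0,0,1],[0.4,0.2,-0.3,0,0,0,1],[0.5,0.3,-0.3,0,0,0,1],[0.55,0.35,-0.3,0,0,0,1],[0.55,0.35,-0.3,0,0,0,1],[0.55,0.35,-0.3,0,0,0,1]]'
python3 -c "
from cell import r
print(r.hand_in())"
```

```text
time: 17.83
ee_pos: [374.4, -190.8, 340.6]
orientation: [-3.141, 0.002, 3.094]
contact_force: [0.1, -0.3, 0.3]
finger_gap: 0.4
finger_force: 0.0
the job is handed in; nothing more can be done
None
```

The hand wheel has been pushed one full clockwise turn; before-and-after wrist pictures put the handle within about 0.3° of its start at the pointer. The hand is clear and the job is handed in at 17.8 s, though I did not look again at the bottles or the bystanders.

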